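Set the handpiece range and start it

ROBOT

A 6-joint arm with a two-finger parallel gripper is mounted at the origin on the work surface. World frame = base frame: x ahead of the robot, y to its left, z up, the work surface at z = 0. Lengths are in m, angles in rad, forces in N, time in s.
With the tool pointing down it reaches from about 0.4 to 0.825 m from the base axis. Payload 7 kg.
Tool frame: the origin (TCP) lies on the centre line of the jaws, within the pads' length; the fingertips stand 22 mm ahead of it and the grasp point (between the pads) lies 3 mm ahead of it (arm.tcp_to_tips is the distance from the TCP to the fingertips, in m); z points along the fingers, y is the line along which they close (so a half turn about z gives the same grasp; the last joint's range is limited). The gripper opens to 88 mm and grips with 3 to 60 N. Pads are 19 mm wide; open, the fingers measure 130 mm over their backs; the gripper's body (78 mm by 193 mm) begins 47 mm behind the grasp point.
Start: joints at [-0.871, 0.359, 0.012, 0, -1.224, -0.288], TCP at [0.27, -0.619, 0.249] pointing down, gripper open.
Joint ranges: [-3.07, 3.07], [-1.43, 2.12], [-1.02, 1.25], [-3.03, 1.67], [-3.05, -0], [-3.03, 3.03]. Speed limits (rad/s): [2.39, 2.39, 3.01, 3.14, 3.14, 3.14].

INTERFACE

Orientations are given as [roll, pitch, yaw] about the fixed x, y, z axes, in that order (R = Rz(yaw) Ry(pitch) Rx(roll)).
In Python, from station import arm gives the robot as it stands.
- The arm moves only by the tool jog_arm, never from a script. Its argument "targets" is a list of rows, each an object of numbers: "dx", "dy", "dz": the shift along the tool's x, y, z in mm; "rx", "ry", "rz": the turn, a rotation vector about the tool's x, y, z in rad; "gripper": the closure, from 0 (fully open) to 1 (shut). In form: [{"dx": .., "dy": .., "dz": .., "rx": .., "ry": .., "rz": .., "gripper": ..}, ...]. A call has exactly 8 rows; each row is the pose to reach, as a shift and turn from the pose commanded when the call began, along the tool's axes at that moment; what a row does not reach only later rows make up. A row lasts 1/12 s, in which the tool goes at most 41.7 mm and 7.16 degrees, less where a joint would pass 70% of its speed; a pose out of reach is approached as far as the arm can. A call with a gripper value outside its range is refused whole. The fingers move at their own pace and stop on an object; "force" is the grip in N (left out, the last holds). Time passes only in rows, so rows that repeat a pose let the fingers close, or fill a call up. It gives the time, the measured TCP pose, the force, the opening and the grip force at its end, in the units of the state.
- arm.get_state(): the state, without advancing time (a new reading comes with each control period).
- arm.grab_frame(name): name is "scene" or "top" or "wrist"; returns a dict with "frame" (384x512x3 uint8, red, green, blue), "z_map" (384x512 float32, m along the optical axis (not along the pixel's ray), 0 where there is no reading), "fx", "fy", "cx", "cy" (pixels), "distortion" ([k1, k2, p1, p2, k3] as OpenCV has them; the pictures are not rectified), "view" (4x4, takes a point from world to camera coordinates). Camera axes: x right, y down, z forward; pixel columns grow to the right and rows downward; lengths in m; the calibration is good to about 2 mm. A picture is of the moment at which its call begins.
- arm.job_done(): hands the job in; it is judged then, once.
The state is a dict: "t": time; "q": joint angles; "qd": joint speeds; "joint_efforts": joint torques, N m; "eef_pos": TCP position; "ee_rot": TCP orientation; "force": force on the tool from outside, world axes, zero at the start; "moment": the same for the moment, N m; "width": finger opening in m; "gripper_force": force on a finger pad.
Only numpy, scipy, OpenCV 4.12 (cv2) and the standard library are available. Lean on these libraries where they do the work, as an engineer would, in place of code of your own. Each camera call takes 0.05 s, during which the arm holds its last target. There are 200 camera calls.

TASK

Push the orange tab gently with the fingertips to turn the control unit's selector round until the tab points at the green cap; do not grip the tab, and do not lift the selector, which only rests on its spindle. Only when it points at green, press the white start button on the blue switch box all the way down and let it come back up. Leave everything else on the bench, and the jar on the unit, where it stands.

Things in the scene. Friction and masses are not known exactly. Their poses are not given: they have to be found in the camera images.
- unit: white handpiece control unit, 260 (x) x 210 (y) x 70 mm high, fixed to the bench. Origin: centre of its underside; its x axis points from its front (display, towards the robot) to its rear. Its flat top face is 70 mm above the bench
- dial_center (a point): point on the selector dial's vertical axis at the level of the unit's top face; 35 mm in front of the unit's centre
- tab: orange upright push tab of the selector: 28 mm long radially (radii 36 to 64 mm) x 10 mm thick x 34 mm tall, its middle 50 mm from the dial axis. Origin: centre of its underside, 3 mm above the unit's top face; its -x axis points radially outward. It turns with a black disc 68 mm dia that rises 12 mm (screw head 15 mm) over the face; nothing else stands within 70 mm of the axis
- aim (a point): the point at which the tab points, 82 mm from the dial axis, on the circle on which the coloured caps lie, at the level of the unit's top face; turns with the tab
- dial (a joint): angle of the selector (rad): 0 when the tab points to the unit's front (the unit's -x), growing anticlockwise seen from above; stops at -2.1 and 2.1. Stays where it is left (friction about 0.05 N m, some 1 N at the tab; no spring, no clicks)
- collar (a joint): height (m) by which the selector has been lifted off its seat; 0 = seated. The selector (0.26 kg) only rests on its spindle and would lift off if pulled up
- start (a joint): travel of the start button (m): 0 = out, 0.006 = fully down; a spring pushes it back, fully down takes 4 N
- start_top (a point): centre of the top of the white round start button (28 mm dia), which is pressed straight down; it stands on the front half of the blue switch box
- switch_box: blue switch box, 100 (x) x 80 (y) x 40 mm high, fixed, left of the unit. Origin: centre of its underside. The button stands 15 mm in front (-x) of its centre
- cap_green: flat green cap, 22 mm dia x 4 mm, fixed on the unit's top face, 82 mm from the dial axis. Origin: centre of its underside. The four caps lie at dial angles of about -1.75, -0.87, 0.87 and 1.75 rad; which colour is where varies
- cap_red: flat red cap, 22 mm dia x 4 mm, fixed on the unit's top face, 82 mm from the dial axis. Origin: centre of its underside. The four caps lie at dial angles of about -1.75, -0.87, 0.87 and 1.75 rad; which colour is where varies
- cap_yellow: flat yellow cap, 22 mm dia x 4 mm, fixed on the unit's top face, 82 mm from the dial axis. Origin: centre of its underside. The four caps lie at dial angles of about -1.75, -0.87, 0.87 and 1.75 rad; which colour is where varies
- cap_blue: flat blue cap, 22 mm dia x 4 mm, fixed on the unit's top face, 82 mm from the dial axis. Origin: centre of its underside. The four caps lie at dial angles of about -1.75, -0.87, 0.87 and 1.75 rad; which colour is where varies
- bur_jar: small amber glass jar with a white cap, 32 dia x 36 mm, standing on the dark strip on the rear of the unit's top. Origin: centre of its underside. Bystander: leave alone
- tumbler: pink tumbler, 80 dia x 163 mm, right of the unit. Origin: centre of its underside. Bystander: leave alone
- pen_red: white pen with red cap lying in front (robot side) of the unit, 135 x 12 x 13 mm. Origin: middle of its underside, x along the pen. Bystander: leave alone
- pen_blue: white pen with blue cap lying in front (robot side) of the unit, 135 x 12 x 13 mm. Origin: middle of its underside, x along the pen. Bystander: leave alone
- wax_bowl: steel bowl, 90 dia x 40 mm, beyond the switch box. Origin: centre of its underside. Bystander: leave alone
- cast: plaster dental cast, 70 x 60 x 26 mm, right of the unit towards the robot. Origin: centre of its underside. Bystander: leave alone
There are look-alikes about, which are no part of the job. Several things have the shape of the switch_box; the one meant has the colours described above.

How it is judged:
By the outcome, as a careful person would: the job done as asked, in the order asked, and still so for the second after the job is handed in, with the robot touching nothing.
It also fails if it takes over 54 s, if anything falls off the work surface, if the arm or the gripper's body presses on something with over 40 N, if the wrist force passes 120 N, or if a joint passes its speed limit or range.

## Working session

There is one attempt and no reset: what is moved stays moved. The work goes in short steps, Python scripts to look and compute and a tool call to move; the robot and the scene stay as the last step left them, time stands still between calls to the robot, and variables do not carry over. Pictures are saved under pics/ and viewed, at most 10 in all, crops included, and the job is handed in when it is done.

Besides the shell and the picture viewer there is one more tool, called after ">>>" as name(argument=value, ...), one argument or row to a line, values as JSON. jog_arm: Moves the arm, as the interface text tells. Its arguments: {"type":"object","properties":{"targets":{"type":"array","items":{"type":"object","properties":{"dx":{"type":"number"},"dy":{"type":"number"},"dz":{"type":"number"},"rx":{"type":"number"},"ry":{"type":"number"},"rz":{"type":"number"},"gripper":{"type":"number"}}}},"force":{"type":"number"}},"required":["targets"]}

```bash
ls; mkdir -p pics; cat > h.py <<'E'
import numpy as np, cv2
from station import arm
def grab(n,save=None):
    d=arm.grab_frame(n)
    if save: cv2.imwrite('pics/'+save,d['frame'][:,:,::-1])
    d['K']=np.array([[d['fx'],0,d['cx']],[0,d['fy'],d['cy']],[0,0,1.]]);d['D']=np.array(d['distortion'],float);d['V']=np.array(d['view'])
    return d
def ray(d,uv,z):
    p=cv2.undistortPoints(np.array(uv,float).reshape(-1,1,2),d['K'],d['D'])[:,0]
    R=d['V'][:3,:3];t=d['V'][:3,3];c=-R.T@t
    r=np.c_[p,np.ones(len(p))]@R
    return c+r*((z-c[2])/r[:,2])[:,None]
def cloud(d):
    v,u=np.mgrid[:384,:512]
    p=cv2.undistortPoints(np.stack([u.ravel(),v.ravel()],1).astype(float).reshape(-1,1,2),d['K'],d['D'])[:,0]
    z=d['z_map'].ravel()[:,None]
    P=np.c_[p*z,z]-d['V'][:3,3]
    P=P@d['V'][:3,:3]; P[z[:,0]==0]=np.nan
    return P.reshape(384,512,3)
E
python3 - <<'E'
from h import *
a=grab('top','top.png');b=grab('scene','scene.png')
cv2.imwrite('pics/both.png',cv2.resize(np.vstack([a['frame'],b['frame']])[:,:,::-1],None,fx=.78,fy=.78))
s=arm.get_state();print(s)
E
```

```text
pics
{'t': 0.1, 'q': array([-8.70897833e-01,  3.59296490e-01,  1.11893326e-02, -3.24451778e-04,
       -1.22409597e+00, -2.88101700e-01]), 'qd': array([ 0.00061415, -0.00079671,  0.00189747,  0.00120962,  0.00064108,
        0.00045191]), 'joint_efforts': array([-9.47032167e-04, -5.84159231e+01,  2.93752599e+01,  7.01544598e+00,
        1.01544600e-02, -5.07614857e-05]), 'eef_pos': array([ 0.2700057 , -0.61822077,  0.24774254]), 'ee_rot': array([ 3.14015716e+00, -1.07302212e-04, -2.72990624e+00]), 'force': array([0.11672786, 0.04525278, 0.1835578 ]), 'moment': array([-0.02774718, -0.03908395, -0.0247967 ]), 'gripper_force': 0.0, 'width': 0.08743871710486521}
```

View pics/top.png

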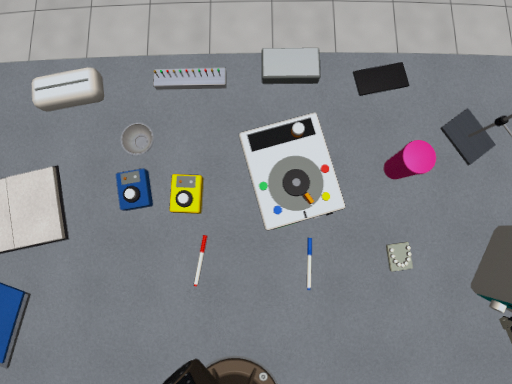

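View pics/scene.png

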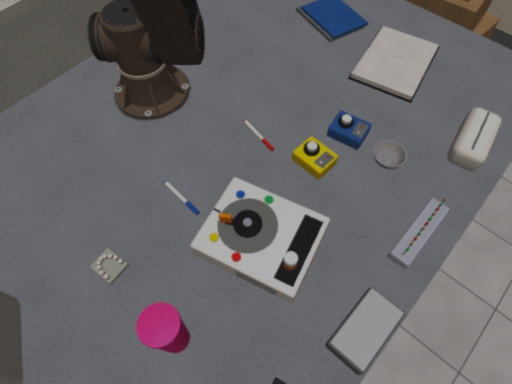

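The top view shows the dial at about (296,182). The tab is at (309,198), between yellow (325,196) and blue (277,210), with green at (263,186). The blue switch box button is at (130,193), and the yellow box is the look-alike.

```bash
cat > m.py <<'E'
from h import *
def cen(d,lo,hi,box=None,mn=8):
    h=cv2.cvtColor(d['frame'],cv2.COLOR_RGB2HSV);m=cv2.inRange(h,np.array(lo),np.array(hi))
    n,l,s,c=cv2.connectedComponentsWithStats(m)
    return [(c[i],s[i,4],l==i) for i in range(1,n) if s[i,4]>=mn and (box is None or (box[0]<c[i][0]<box[2] and box[1]<c[i][1]<box[3]))]
COL=dict(green=((50,120,60),(85,255,255)),blue=((105,150,80),(125,255,255)),yellow=((24,150,120),(34,255,255)),red=((0,200,100),(5,255,255)),red2=((172,200,100),(179,255,255)),orange=((9,170,100),(20,255,255)))
E
python3 - <<'E'
from m import *
d=grab('top');P=cloud(d);box=(238,110,350,235)
for k,(a,b) in COL.items():
    z=.107 if k=='orange' else .074
    for c,n,m in cen(d,a,b,box): print(k,c.round(1),n,ray(d,c,z)[0].round(4),np.nanmedian(P[m],0).round(4))
for c,n,m in cen(d,(105,120,40),(125,255,255),(110,160,155,215),100):print('sw',c,n,ray(d,c,.04)[0])
g=cen(d,(0,0,200),(179,60,255),(112,165,152,212),20)
for c,n,m in g:print('btn',c,n,ray(d,c,.05)[0],np.nanmedian(P[m],0),np.nanmax(P[m][:,2]))
# unit rectangle from height
m=((P[...,2]>.06)&(P[...,2]<.085)).astype(np.uint8);m[:, :235]=0;m[:,352:]=0;m[:105]=0;m[235:]=0
q=np.argwhere(m)[:,::-1];W=ray(d,q,.07)[:,:2];r=cv2.minAreaRect((W*1000).astype(np.float32));print(r)
m=((P[...,2]>.03)&(P[...,2]<.045)).astype(np.uint8);m[:, :112]=0;m[:,156:]=0;m[:165]=0;m[214:]=0
q=np.argwhere(m)[:,::-1];W=ray(d,q,.04)[:,:2];print(cv2.minAreaRect((W*1000).astype(np.float32)))
E
```

```text
green [262.8 185.5] 48 [ 0.5563 -0.0814  0.074 ] [ 0.5563 -0.0818  0.074 ]
blue [277.1 209.5] 46 [ 0.4961 -0.1161  0.074 ] [ 0.496  -0.1158  0.0746]
yellow [325.4 195.9] 52 [ 0.5284 -0.2371  0.074 ] [ 0.5281 -0.2362  0.0744]
red [324.8 168.7] 36 [ 0.5971 -0.2378  0.074 ] [ 0.5965 -0.2379  0.0741]
orange [308.5 197.3] 38 [ 0.5224 -0.1902  0.107 ] [ 0.5233 -0.1893  0.1061]
sw [135.38202247 190.9937578 ] 801 [0.55032428 0.25172063 0.04      ]
btn [128.90140845 193.09859155] 71 [0.54387436 0.26502126 0.05      ] [0.54270812 0.26026469 0.06173758] 0.06628083282245485
((596.417724609375, -152.6832275390625), (259.1307373046875, 209.90892028808594), 15.05029582977295)
((556.4420776367188, 260.92254638671875), (101.47492980957031, 81.82279205322266), 9.338593482971191)
```

>>> jog_arm(
  targets=[
    {"dx": -40, "dy": 25, "rz": -0.11, "gripper": 1},
    {"dx": -80, "dy": 50, "rz": -0.22, "gripper": 1},
    {"dx": -120, "dy": 75, "rz": -0.33, "gripper": 1},
    {"dx": -160, "dy": 100, "rz": -0.44, "gripper": 1},
    {"dx": -195, "dy": 124, "rz": -0.55, "gripper": 1},
    {"dx": -230, "dy": 146, "rz": -0.66, "gripper": 1},
    {"dx": -265, "dy": 168, "rz": -0.77, "gripper": 1},
    {"dx": -300, "dy": 190, "rz": -0.88, "gripper": 1},
  ],
  force=10,
)

```text
invalid input at $.targets[0]: expected keys dx, dy, dz, rx, ry, rz, gripper
```

```bash
cat > rows.py <<'E'
from h import *
def st():
    s=arm.get_state();return np.array(s['eef_pos']),s['ee_rot'][2],s
def rows(T):
    "T: list of x,y,z,yaw world -> tool shifts in mm, rz"
    p,y,s=st();c,n=np.cos(y),np.sin(y)
    print('at',p.round(4),round(y,3),'t',round(s['t'],2),'w',round(s['width'],4),'F',s['force'].round(2))
    for x,yy,z,w in T:
        d=np.array([x,yy,z])-p;dw=(w-y+np.pi)%(2*np.pi)-np.pi
        print((1000*np.array([c*d[0]+n*d[1],n*d[0]-c*d[1],-d[2]])).round(1),round(-dw,3))
C=np.array([.562,-.161])
def behind(phi,off,r=.05):
    f=np.radians(phi);e=np.array([np.cos(f),np.sin(f)]);m=np.array([e[1],-e[0]])
    return C+r*e-off*m, f-np.pi/2+np.pi
E
python3 - <<'E'
from rows import *
(a,y)=behind(216.5,.034);rows([[*a,.2,y]])
E
```

```text
at [ 0.27   -0.6183  0.2478] -2.73 t 0.15 w 0.0873 F [ 0.39 -0.09 -0.11]
[-409.4  257.9   47.8] -1.796
```

>>> jog_arm(
  targets=[
    {"dx": -40, "dy": 25, "dz": 0, "rx": 0, "ry": 0, "rz": -0.11, "gripper": 1},
    {"dx": -80, "dy": 50, "dz": 0, "rx": 0, "ry": 0, "rz": -0.22, "gripper": 1},
    {"dx": -120, "dy": 75, "dz": 0, "rx": 0, "ry": 0, "rz": -0.33, "gripper": 1},
    {"dx": -160, "dy": 100, "dz": 0, "rx": 0, "ry": 0, "rz": -0.44, "gripper": 1},
    {"dx": -195, "dy": 124, "dz": 0, "rx": 0, "ry": 0, "rz": -0.55, "gripper": 1},
    {"dx": -230, "dy": 146, "dz": 0, "rx": 0, "ry": 0, "rz": -0.66, "gripper": 1},
    {"dx": -265, "dy": 168, "dz": 0, "rx": 0, "ry": 0, "rz": -0.77, "gripper": 1},
    {"dx": -300, "dy": 190, "dz": 0, "rx": 0, "ry": 0, "rz": -0.88, "gripper": 1},
  ],
  force=10,
)

```text
t: 0.82
eef_pos: [0.4574, -0.3404, 0.2486]
ee_rot: [-3.142, 0.0, -1.844]
force: [0.6, -1.0, 0.3]
width: 0.04
gripper_force: 0.0
```

```bash
python3 - <<'E'
from rows import *
(a,y)=behind(216.5,.034);rows([[*a,.2,y]])
E
```

```text
at [ 0.4574 -0.3404  0.2486] -1.844 t 0.82 w 0.04 F [ 0.64 -0.99  0.27]
[-140.7  -48.4   48.6] -0.911
```

>>> jog_arm(
  targets=[
    {"dx": -20, "dy": -7, "dz": 0, "rx": 0, "ry": 0, "rz": -0.12, "gripper": 1},
    {"dx": -45, "dy": -15, "dz": 0, "rx": 0, "ry": 0, "rz": -0.24, "gripper": 1},
    {"dx": -70, "dy": -23, "dz": 5, "rx": 0, "ry": 0, "rz": -0.36, "gripper": 1},
    {"dx": -90, "dy": -30, "dz": 15, "rx": 0, "ry": 0, "rz": -0.48, "gripper": 1},
    {"dx": -110, "dy": -37, "dz": 25, "rx": 0, "ry": 0, "rz": -0.6, "gripper": 1},
    {"dx": -123, "dy": -41, "dz": 35, "rx": 0, "ry": 0, "rz": -0.72, "gripper": 1},
    {"dx": -123, "dy": -41, "dz": 45, "rx": 0, "ry": 0, "rz": -0.84, "gripper": 1},
    {"dx": -123, "dy": -41, "dz": 48, "rx": 0, "ry": 0, "rz": -0.91, "gripper": 1},
  ],
)

```text
t: 1.48
eef_pos: [0.5297, -0.2342, 0.1986]
ee_rot: [3.14, 0.002, -0.932]
force: [-0.8, -0.3, 0.0]
width: 0.0008
gripper_force: 0.0
```

```bash
python3 - <<'E'
from rows import *
from m import *
d=grab('wrist','w1.png')
for k,(a,b) in COL.items():
    z=.107 if k=='orange' else .074
    for c,n,m in cen(d,a,b,None,60): print(k,c.round(1),n,ray(d,c,z)[0].round(4))
(a,y)=behind(216.5,.034);rows([[*a,.112,y]])
E
```

```text
at [ 0.5294 -0.2346  0.1986] -0.93 t 1.53 w 0.0006 F [-0.39  0.16 -0.81]
[ -5.7 -20.   86.6] 0.004
```

View pics/w1.png

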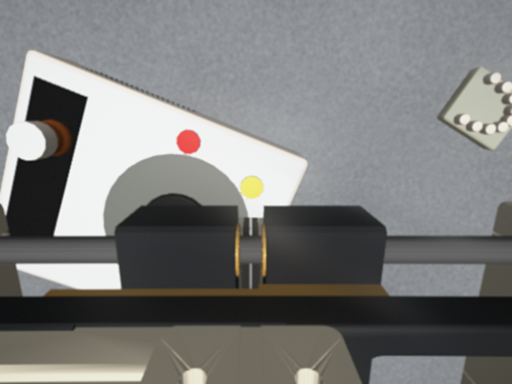

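The wrist view shows yellow at (252,187) and red at (188,141). The fingers are shut and sit on the yellow side of the tab, so the way down is clear.

>>> jog_arm(
  targets=[
    {"dx": -3, "dy": -10, "dz": 5, "rx": 0, "ry": 0, "rz": 0, "gripper": 1},
    {"dx": -6, "dy": -20, "dz": 15, "rx": 0, "ry": 0, "rz": 0, "gripper": 1},
    {"dx": -6, "dy": -20, "dz": 30, "rx": 0, "ry": 0, "rz": 0, "gripper": 1},
    {"dx": -6, "dy": -20, "dz": 45, "rx": 0, "ry": 0, "rz": 0, "gripper": 1},
    {"dx": -6, "dy": -20, "dz": 60, "rx": 0, "ry": 0, "rz": 0, "gripper": 1},
    {"dx": -6, "dy": -20, "dz": 75, "rx": 0, "ry": 0, "rz": 0, "gripper": 1},
    {"dx": -6, "dy": -20, "dz": 86, "rx": 0, "ry": 0, "rz": 0, "gripper": 1},
    {"dx": -6, "dy": -20, "dz": 86, "rx": 0, "ry": 0, "rz": 0, "gripper": 1},
  ],
)

```text
t: 2.2
eef_pos: [0.5414, -0.2182, 0.1118]
ee_rot: [3.139, 0.003, -0.942]
force: [-1.3, 0.4, -0.9]
width: 0.0003
gripper_force: 0.0
```

```bash
python3 - <<'E'
from rows import *
from m import *
d=grab('scene','s2.png')
f=cv2.resize(d['frame'][150:290,160:340],None,fx=4,fy=4,interpolation=cv2.INTER_CUBIC);cv2.imwrite('pics/s2c.png',f[:,:,::-1])
rows([[*a,.112,y] for a,y in [behind(216.5-t,.034-o) for t,o in [(0,.005),(0,.010),(0,.014),(3,.016),(6,.016),(10,.016),(14,.016),(18,.016)]]])
E
```

```text
at [ 0.5422 -0.2184  0.1133] -0.941 t 2.25 w 0.0005 F [ 0.78 -1.01 -0.01]
[-5.4 -0.1  1.3] -0.007
[-10.4  -0.    1.3] -0.007
[-14.4  -0.    1.3] -0.007
[-19.    0.9   1.3] 0.045
[-21.7   1.7   1.3] 0.098
[-25.3   2.4   1.3] 0.168
[-29.    3.    1.3] 0.237
[-32.7   3.2   1.3] 0.307
```

View pics/s2c.png

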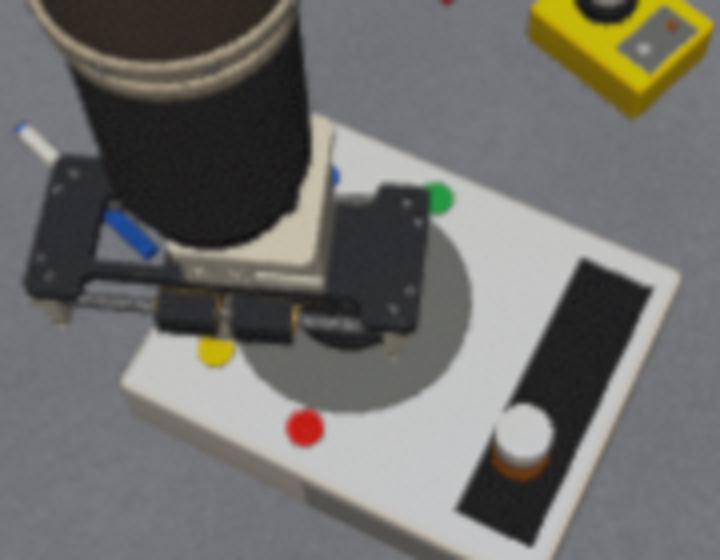

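The crop shows the fingers down beside the tab on the yellow side, clear of the caps and jar. Next I start the push.

>>> jog_arm(
  targets=[
    {"dx": -4, "dy": 0, "dz": 0, "rx": 0, "ry": 0, "rz": 0, "gripper": 1},
    {"dx": -8, "dy": 0, "dz": 0, "rx": 0, "ry": 0, "rz": 0, "gripper": 1},
    {"dx": -12, "dy": 0, "dz": 0, "rx": 0, "ry": 0, "rz": 0, "gripper": 1},
    {"dx": -15, "dy": 0, "dz": 0, "rx": 0, "ry": 0, "rz": 0, "gripper": 1},
    {"dx": -18, "dy": 0.5, "dz": 0, "rx": 0, "ry": 0, "rz": 0.04, "gripper": 1},
    {"dx": -21, "dy": 1.5, "dz": 0, "rx": 0, "ry": 0, "rz": 0.09, "gripper": 1},
    {"dx": -24, "dy": 2, "dz": 0, "rx": 0, "ry": 0, "rz": 0.14, "gripper": 1},
    {"dx": -27, "dy": 2.5, "dz": 0, "rx": 0, "ry": 0, "rz": 0.2, "gripper": 1},
  ],
)

```text
t: 2.92
eef_pos: [0.525, -0.1982, 0.1153]
ee_rot: [-3.14, -0.001, -1.142]
force: [1.0, -1.7, 0.9]
width: 0.0007
gripper_force: 0.5
```

```bash
python3 - <<'E'
from rows import *
from m import *
d=grab('top');P=cloud(d)
for c,n,m in cen(d,*COL['orange'],(238,110,350,235),4): print('or',c.round(1),n,ray(d,c,.107)[0].round(4))
rows([[*a,.112,y] for a,y in [behind(216.5-t,.018) for t in range(15,48,4)]])
E
```

```text
or [298.  135.8] 5 [ 0.6736 -0.1689  0.107 ]
at [ 0.5246 -0.198   0.1153] -1.147 t 2.97 w 0.0004 F [-0.18  0.54  0.04]
[-2.8  1.5  3.3] 0.049
[-6.4  2.5  3.3] 0.119
[-10.    3.2   3.3] 0.188
[-13.7   3.7   3.3] 0.258
[-17.4   3.9   3.3] 0.328
[-21.1   3.8   3.3] 0.398
[-24.8   3.5   3.3] 0.468
[-28.5   2.9   3.3] 0.537
[-32.1   2.    3.3] 0.607
```

>>> jog_arm(
  targets=[
    {"dx": -3, "dy": 1.5, "dz": 0, "rx": 0, "ry": 0, "rz": 0.05, "gripper": 1},
    {"dx": -6.5, "dy": 2.5, "dz": 1, "rx": 0, "ry": 0, "rz": 0.12, "gripper": 1},
    {"dx": -10, "dy": 3, "dz": 2, "rx": 0, "ry": 0, "rz": 0.19, "gripper": 1},
    {"dx": -13.5, "dy": 3.5, "dz": 2, "rx": 0, "ry": 0, "rz": 0.26, "gripper": 1},
    {"dx": -17.5, "dy": 4, "dz": 2, "rx": 0, "ry": 0, "rz": 0.33, "gripper": 1},
    {"dx": -21, "dy": 4, "dz": 2, "rx": 0, "ry": 0, "rz": 0.4, "gripper": 1},
    {"dx": -25, "dy": 3.5, "dz": 2, "rx": 0, "ry": 0, "rz": 0.47, "gripper": 1},
    {"dx": -28.5, "dy": 3, "dz": 2, "rx": 0, "ry": 0, "rz": 0.54, "gripper": 1},
  ],
)

```text
t: 3.63
eef_pos: [0.5103, -0.1737, 0.1132]
ee_rot: [-3.14, -0.0, -1.682]
force: [0.9, -1.1, -0.2]
width: 0.0007
gripper_force: 0.5
```

```bash
python3 - <<'E'
from rows import *
from m import *
d=grab('scene','s3.png');h=d['frame'][150:290,160:340]
cv2.imwrite('pics/s3c.png',cv2.resize(h,None,fx=4,fy=4,interpolation=cv2.INTER_CUBIC)[:,:,::-1])
rows([[*a,.112,y] for a,y in [behind(216.5-t,.018) for t in range(46,80,4)]])
E
```

```text
at [ 0.5101 -0.1733  0.1132] -1.687 t 3.68 w 0.0005 F [-0.98  0.81  0.47]
[-2.7  0.7  1.2] 0.05
[-6.3  1.7  1.2] 0.12
[-9.9  2.4  1.2] 0.19
[-13.6   2.8   1.2] 0.259
[-17.3   3.    1.2] 0.329
[-21.    3.    1.2] 0.399
[-24.7   2.6   1.2] 0.469
[-28.4   2.    1.2] 0.539
[-32.    1.2   1.2] 0.608
```

View pics/s3c.png

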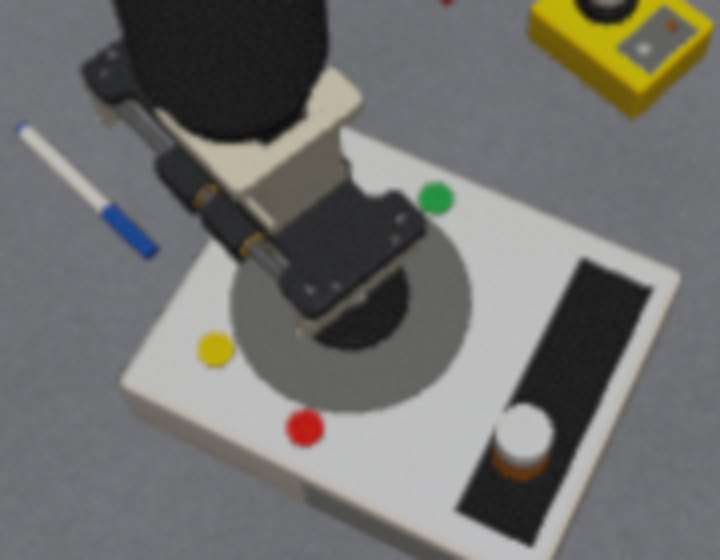

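The tab has left its old place and is hidden under the gripper ahead of the fingers. I'll carry on.

>>> jog_arm(
  targets=[
    {"dx": -3, "dy": 0.5, "dz": 0, "rx": 0, "ry": 0, "rz": 0.05, "gripper": 1},
    {"dx": -6.5, "dy": 1.5, "dz": 0.5, "rx": 0, "ry": 0, "rz": 0.12, "gripper": 1},
    {"dx": -10, "dy": 2.5, "dz": 1, "rx": 0, "ry": 0, "rz": 0.19, "gripper": 1},
    {"dx": -13.5, "dy": 3, "dz": 1, "rx": 0, "ry": 0, "rz": 0.26, "gripper": 1},
    {"dx": -17.5, "dy": 3, "dz": 1, "rx": 0, "ry": 0, "rz": 0.33, "gripper": 1},
    {"dx": -21, "dy": 3, "dz": 1, "rx": 0, "ry": 0, "rz": 0.4, "gripper": 1},
    {"dx": -25, "dy": 2.5, "dz": 1, "rx": 0, "ry": 0, "rz": 0.47, "gripper": 1},
    {"dx": -28.5, "dy": 2, "dz": 1, "rx": 0, "ry": 0, "rz": 0.54, "gripper": 1},
  ],
)

```text
t: 4.35
eef_pos: [0.511, -0.1452, 0.1119]
ee_rot: [-3.142, -0.0, -2.22]
force: [-0.6, -1.3, -0.6]
width: 0.0004
gripper_force: 0.5
```

```bash
python3 - <<'E'
from rows import *
rows([[*a,.112,y] for a,y in [behind(216.5-t,.018) for t in range(77,111,4)]])
E
```

```text
at [ 0.511  -0.1452  0.1119] -2.22 t 4.35 w 0.0004 F [-0.57 -1.3  -0.64]
[-3.1  0.8 -0.1] 0.057
[-6.7  1.7 -0.1] 0.127
[-10.4   2.4  -0.1] 0.197
[-14.1   2.8  -0.1] 0.267
[-17.8   3.   -0.1] 0.337
[-21.5   2.9  -0.1] 0.407
[-25.2   2.5  -0.1] 0.476
[-28.8   1.9  -0.1] 0.546
[-32.4   1.   -0.1] 0.616
```

>>> jog_arm(
  targets=[
    {"dx": -3, "dy": 1, "dz": 0, "rx": 0, "ry": 0, "rz": 0.06, "gripper": 1},
    {"dx": -6.5, "dy": 1.5, "dz": 0, "rx": 0, "ry": 0, "rz": 0.13, "gripper": 1},
    {"dx": -10.5, "dy": 2.5, "dz": 0, "rx": 0, "ry": 0, "rz": 0.2, "gripper": 1},
    {"dx": -14, "dy": 3, "dz": 0, "rx": 0, "ry": 0, "rz": 0.27, "gripper": 1},
    {"dx": -18, "dy": 3, "dz": 0, "rx": 0, "ry": 0, "rz": 0.34, "gripper": 1},
    {"dx": -21.5, "dy": 3, "dz": 0, "rx": 0, "ry": 0, "rz": 0.41, "gripper": 1},
    {"dx": -25, "dy": 2.5, "dz": 0, "rx": 0, "ry": 0, "rz": 0.48, "gripper": 1},
    {"dx": -27, "dy": 2, "dz": 0, "rx": 0, "ry": 0, "rz": 0.51, "gripper": 1},
  ],
)

```text
t: 5.02
eef_pos: [0.5256, -0.1223, 0.1117]
ee_rot: [3.141, -0.0, -2.731]
force: [-1.5, -0.1, 0.5]
width: 0.0005
gripper_force: 0.5
```

>>> jog_arm(
  targets=[
    {"dx": 5, "dy": 0, "dz": 0, "rx": 0, "ry": 0, "rz": 0, "gripper": 1},
    {"dx": 15, "dy": 0, "dz": 0, "rx": 0, "ry": 0, "rz": 0, "gripper": 1},
    {"dx": 25, "dy": 0, "dz": -10, "rx": 0, "ry": 0, "rz": 0, "gripper": 1},
    {"dx": 40, "dy": 0, "dz": -25, "rx": 0, "ry": 0, "rz": 0, "gripper": 1},
    {"dx": 70, "dy": 0, "dz": -40, "rx": 0, "ry": 0, "rz": 0, "gripper": 1},
    {"dx": 100, "dy": 0, "dz": -60, "rx": 0, "ry": 0, "rz": 0, "gripper": 1},
    {"dx": 130, "dy": 0, "dz": -80, "rx": 0, "ry": 0, "rz": 0, "gripper": 1},
    {"dx": 150, "dy": 0, "dz": -90, "rx": 0, "ry": 0, "rz": 0, "gripper": 1},
  ],
)

```text
t: 5.68
eef_pos: [0.3857, -0.1837, 0.2042]
ee_rot: [-3.14, 0.002, -2.728]
force: [-0.2, -0.3, 1.1]
width: 0.0003
gripper_force: 0.0
```

```bash
cat > look.py <<'E'
from rows import *
from m import *
import sys
tag=sys.argv[1]
for cam,box in (('top',(238,110,350,235)),('scene',(190,175,330,295))):
    d=grab(cam,tag+cam+'.png');P=cloud(d)
    for k,(a,b) in COL.items():
        z=.107 if k=='orange' else .074
        for c,n,m in cen(d,a,b,box,10):
            if k=='orange':
                mm=m&(P[...,2]>.098)&(P[...,2]<.115);q=np.argwhere(mm)[:,::-1]
                if len(q)<4: continue
                c=q.mean(0);n=len(q)
            w=ray(d,c,z)[0];v=w[:2]-C;print(cam,k,c.round(1),n,w.round(4),'phi',np.degrees(np.arctan2(v[1],v[0])).round(1),'r',np.hypot(*v).round(4))
    h=d['frame'][box[1]:box[3],box[0]:box[2]];cv2.imwrite('pics/'+tag+cam+'c.png',cv2.resize(h,None,fx=5,fy=5,interpolation=cv2.INTER_CUBIC)[:,:,::-1])
rows([])
E
python3 look.py a
```

```text
top green [262.8 185.6] 47 [ 0.5561 -0.0815  0.074 ] phi 94.2 r 0.0797
top blue [277.1 209.5] 46 [ 0.4961 -0.1161  0.074 ] phi 145.7 r 0.0798
top yellow [325.4 195.9] 52 [ 0.5284 -0.2371  0.074 ] phi -113.8 r 0.0832
top red [324.7 168.7] 35 [ 0.5971 -0.2376  0.074 ] phi -65.4 r 0.0843
top orange [277.4 192.1] 13 [ 0.5358 -0.1159  0.107 ] phi 120.2 r 0.0521
scene green [268.5 199.1] 43 [ 0.5602 -0.0816  0.074 ] phi 91.3 r 0.0794
scene blue [240.  193.8] 35 [ 0.4997 -0.1163  0.074 ] phi 144.4 r 0.0767
scene blue [192.  207.6] 58 [ 0.4411 -0.2187  0.074 ] phi -154.5 r 0.134
scene yellow [213.4 236.9] 50 [ 0.5319 -0.2374  0.074 ] phi -111.5 r 0.0821
scene red [236.  256.6] 41 [ 0.602  -0.2371  0.074 ] phi -62.3 r 0.0859
scene orange [252.7 200.1] 41 [ 0.5468 -0.1216  0.107 ] phi 111.1 r 0.0422
at [ 0.3858 -0.1838  0.2044] -2.73 t 5.78 w 0.0007 F [-0.18 -0.37 -1.37]
```

View pics/atopc.png

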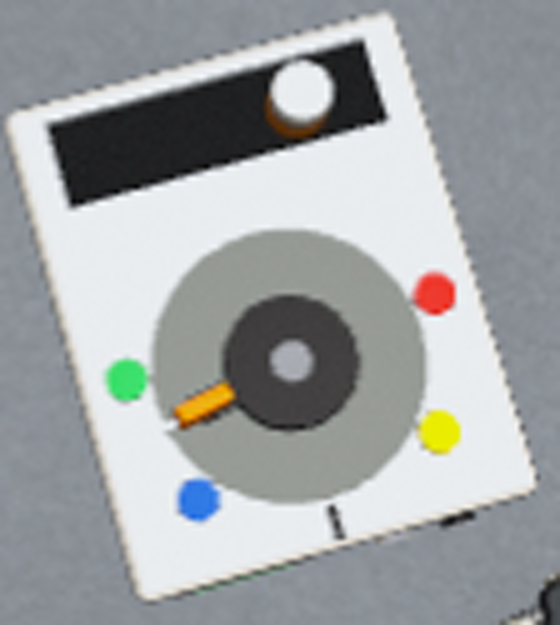

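```bash
cat > ang.py <<'E'
from m import *
from scipy.optimize import least_squares
import sys
tol=20
def ang(cam,box,zt=.107,f=None):
    d=grab(cam) if f is None else f
    pts={}
    for k in ('green','blue','yellow','red'):
        L=cen(d,*COL[k],box,10)
        best=[ray(d,c,.074)[0][:2] for c,n,m in L]
        best=[b for b in best if abs(np.hypot(*(b-[.563,-.160]))-.082)<.012]
        if best: pts[k]=best[0]
    A=np.array(list(pts.values()));s=least_squares(lambda c:np.hypot(*(A-c).T)-.082,[.562,-.16]);C=s.x
    P=cloud(d)
    h=cv2.cvtColor(d['frame'],cv2.COLOR_RGB2HSV);m=cv2.inRange(h,np.array((5,130,60)),np.array((22,255,255)))>0
    q=np.argwhere(m)[:,::-1];w=ray(d,q,zt)[:,:2];r=np.hypot(*(w-C).T)
    z=P[q[:,1],q[:,0],2];k=(r<.085)&(r>.025)
    top=k&(z>.1)
    f=lambda v:np.degrees(np.arctan2(v[1],v[0]))
    t=w[top].mean(0)
    vals=P[q[top][:,1],q[top][:,0],:2].mean(0)
    print(cam,'C',C.round(4),'res',s.fun.round(4),'n',k.sum(),top.sum(),'tab',t.round(4),'r',np.hypot(*(t-C)).round(4),'phi',f(t-C).round(1),'cloud phi',f(vals-C).round(1),'green',f(pts['green']-C).round(1),'z',z[top].mean().round(4))
if __name__=='__main__':
    ang('top',(238,110,350,235));ang('scene',(190,175,330,295))
E
python3 ang.py
```

```text
top C [ 0.5633 -0.163 ] res [-0.0002  0.     -0.0001 -0.0001] n 58 44 tab [ 0.5396 -0.117 ] r 0.0517 phi 117.4 cloud phi 117.3 green 95.1 z 0.1063
scene C [ 0.5669 -0.1632] res [-0.0002 -0.0001 -0.     -0.0002] n 75 43 tab [ 0.5458 -0.1211] r 0.0471 phi 116.6 cloud phi 116.9 green 94.7 z 0.1055
```

The crop shows the seated orange tab about 22° short of green: tab at (205,405), green at (127,380). Both cameras agree on 117° against 95°. I'll go back behind the tab and push the rest.

```bash
sed -i 's/^C=.*/C=np.array([.5645,-.163])/' rows.py; python3 - <<'E'
from rows import *
rows([[*a,z,y] for a,y,z in [(*behind(117.2,.05),.14),(*behind(117.2,.04),.112)]])
E
```

```text
at [ 0.3877 -0.1831  0.2027] -2.73 t 5.88 w 0.0001 F [1.21 0.85 0.39]
[-117.    -5.7   62.7] -0.063
[-127.    -5.    90.7] -0.063
```

>>> jog_arm(
  targets=[
    {"dx": -25, "dy": -1, "dz": 13, "rx": 0, "ry": 0, "rz": -0.02, "gripper": 1},
    {"dx": -50, "dy": -2, "dz": 26, "rx": 0, "ry": 0, "rz": -0.04, "gripper": 1},
    {"dx": -75, "dy": -4, "dz": 40, "rx": 0, "ry": 0, "rz": -0.06, "gripper": 1},
    {"dx": -95, "dy": -5, "dz": 53, "rx": 0, "ry": 0, "rz": -0.06, "gripper": 1},
    {"dx": -110, "dy": -6, "dz": 65, "rx": 0, "ry": 0, "rz": -0.06, "gripper": 1},
    {"dx": -120, "dy": -6, "dz": 80, "rx": 0, "ry": 0, "rz": -0.06, "gripper": 1},
    {"dx": -125, "dy": -5, "dz": 91, "rx": 0, "ry": 0, "rz": -0.06, "gripper": 1},
    {"dx": -127, "dy": -5, "dz": 91, "rx": 0, "ry": 0, "rz": -0.06, "gripper": 1},
  ],
)

```text
t: 6.55
eef_pos: [0.5056, -0.1359, 0.1075]
ee_rot: [3.139, -0.005, -2.669]
force: [-0.1, 0.6, -1.4]
width: 0.0007
gripper_force: 0.0
```

```bash
python3 - <<'E'
from rows import *
rows([[*a,.112,y] for a,y in [behind(117.2,.032),behind(117.2,.024),behind(117.2,.018)]+[behind(p,.016) for p in (116,112,108,104,100,97,95.5,94.5)]])
E
```

```text
at [ 0.5056 -0.1359  0.1075] -2.669 t 6.55 w 0.0007 F [-0.15  0.62 -1.39]
[-7.9 -1.  -4.5] -0.002
[-15.9  -1.   -4.5] -0.002
[-21.9  -1.   -4.5] -0.002
[-25.   -0.7  -4.5] 0.019
[-28.5   0.3  -4.5] 0.088
[-32.1   0.9  -4.5] 0.158
[-35.8   1.4  -4.5] 0.228
[-39.4   1.5  -4.5] 0.298
[-42.2   1.5  -4.5] 0.35
[-43.6   1.4  -4.5] 0.376
[-44.5   1.4  -4.5] 0.394
```

>>> jog_arm(
  targets=[
    {"dx": -8, "dy": -1, "dz": -1, "rx": 0, "ry": 0, "rz": 0, "gripper": 1},
    {"dx": -15, "dy": -1, "dz": -1, "rx": 0, "ry": 0, "rz": 0, "gripper": 1},
    {"dx": -20, "dy": -1, "dz": -1, "rx": 0, "ry": 0, "rz": 0, "gripper": 1},
    {"dx": -23, "dy": -1, "dz": -1, "rx": 0, "ry": 0, "rz": 0, "gripper": 1},
    {"dx": -25, "dy": -0.5, "dz": -1, "rx": 0, "ry": 0, "rz": 0.02, "gripper": 1},
    {"dx": -28, "dy": 0, "dz": -1, "rx": 0, "ry": 0, "rz": 0.08, "gripper": 1},
    {"dx": -30, "dy": 0.5, "dz": -1, "rx": 0, "ry": 0, "rz": 0.12, "gripper": 1},
    {"dx": -32, "dy": 1, "dz": -1, "rx": 0, "ry": 0, "rz": 0.16, "gripper": 1},
  ],
)

```text
t: 7.22
eef_pos: [0.5346, -0.121, 0.1119]
ee_rot: [-3.142, -0.0, -2.833]
force: [-0.3, -0.4, 0.4]
width: 0.0003
gripper_force: 0.5
```

```bash
python3 - <<'E'
from rows import *
rows([[*a,.112,y] for a,y in [behind(p,.016) for p in (106,104,102,100,98,96.5,95.5,94.9)]])
E
```

```text
at [ 0.5346 -0.121   0.1119] -2.833 t 7.22 w 0.0003 F [-0.31 -0.41  0.43]
[-1.2  1.4 -0.1] 0.029
[-2.9  1.8 -0.1] 0.064
[-4.7  2.3 -0.1] 0.099
[-6.5  2.6 -0.1] 0.134
[-8.3  2.9 -0.1] 0.169
[-9.7  3.1 -0.1] 0.195
[-10.6   3.2  -0.1] 0.212
[-11.2   3.2  -0.1] 0.223
```

>>> jog_arm(
  targets=[
    {"dx": -1.5, "dy": 1, "dz": 0, "rx": 0, "ry": 0, "rz": 0.03, "gripper": 1},
    {"dx": -3, "dy": 2, "dz": 0, "rx": 0, "ry": 0, "rz": 0.06, "gripper": 1},
    {"dx": -4.5, "dy": 2.5, "dz": 0, "rx": 0, "ry": 0, "rz": 0.1, "gripper": 1},
    {"dx": -6, "dy": 2.5, "dz": 0, "rx": 0, "ry": 0, "rz": 0.13, "gripper": 1},
    {"dx": -7.5, "dy": 3, "dz": 0, "rx": 0, "ry": 0, "rz": 0.16, "gripper": 1},
    {"dx": -9, "dy": 3, "dz": 0, "rx": 0, "ry": 0, "rz": 0.19, "gripper": 1},
    {"dx": -10.5, "dy": 3, "dz": 0, "rx": 0, "ry": 0, "rz": 0.21, "gripper": 1},
    {"dx": -10.5, "dy": 3, "dz": 0, "rx": 0, "ry": 0, "rz": 0.21, "gripper": 1},
  ],
)

```text
t: 7.88
eef_pos: [0.5439, -0.1147, 0.1118]
ee_rot: [3.141, 0.0, -3.041]
force: [-1.3, 0.3, -0.3]
width: 0.0003
gripper_force: 0.5
```

>>> jog_arm(
  targets=[
    {"dx": 5, "dy": 0, "dz": 0, "rx": 0, "ry": 0, "rz": 0, "gripper": 1},
    {"dx": 15, "dy": 0, "dz": 0, "rx": 0, "ry": 0, "rz": 0, "gripper": 1},
    {"dx": 25, "dy": 0, "dz": -10, "rx": 0, "ry": 0, "rz": 0, "gripper": 1},
    {"dx": 40, "dy": 0, "dz": -25, "rx": 0, "ry": 0, "rz": 0, "gripper": 1},
    {"dx": 70, "dy": 0, "dz": -40, "rx": 0, "ry": 0, "rz": 0, "gripper": 1},
    {"dx": 100, "dy": 0, "dz": -60, "rx": 0, "ry": 0, "rz": 0, "gripper": 1},
    {"dx": 130, "dy": 0, "dz": -80, "rx": 0, "ry": 0, "rz": 0, "gripper": 1},
    {"dx": 150, "dy": 0, "dz": -90, "rx": 0, "ry": 0, "rz": 0, "gripper": 1},
  ],
)

```text
t: 8.55
eef_pos: [0.3921, -0.1306, 0.2031]
ee_rot: [-3.142, 0.002, -3.04]
force: [-0.0, 0.1, -1.1]
width: 0.0004
gripper_force: 0.0
```

```bash
python3 ang.py; python3 -c "
from rows import *
rows([])"
```

```text
top C [ 0.5633 -0.163 ] res [-0.0002  0.     -0.0001 -0.0001] n 64 48 tab [ 0.558  -0.1127] r 0.0506 phi 96.0 cloud phi 95.9 green 95.1 z 0.1065
scene C [ 0.5669 -0.163 ] res [ 0.0002 -0.0002  0.0002 -0.0002] n 90 47 tab [ 0.5633 -0.1154] r 0.0477 phi 94.3 cloud phi 95.0 green 94.3 z 0.1052
at [ 0.3921 -0.1305  0.2035] -3.04 t 8.65 w 0.0006 F [0.63 0.79 0.16]
```

The tab points at green within about 1° in both views, and it is still seated (top at 0.106 m). Next is the button.

>>> jog_arm(
  targets=[
    {"dx": -10, "dy": 25, "dz": 0, "rx": 0, "ry": 0, "rz": 0, "gripper": 1},
    {"dx": -25, "dy": 55, "dz": 0, "rx": 0, "ry": 0, "rz": 0, "gripper": 1},
    {"dx": -40, "dy": 90, "dz": 0, "rx": 0, "ry": 0, "rz": 0, "gripper": 1},
    {"dx": -55, "dy": 125, "dz": 0, "rx": 0, "ry": 0, "rz": 0, "gripper": 1},
    {"dx": -75, "dy": 160, "dz": 0, "rx": 0, "ry": 0, "rz": 0, "gripper": 1},
    {"dx": -95, "dy": 195, "dz": 0, "rx": 0, "ry": 0, "rz": -0.02, "gripper": 1},
    {"dx": -115, "dy": 230, "dz": 0, "rx": 0, "ry": 0, "rz": -0.04, "gripper": 1},
    {"dx": -130, "dy": 260, "dz": 0, "rx": 0, "ry": 0, "rz": -0.06, "gripper": 1},
  ],
)

```text
t: 9.32
eef_pos: [0.4983, 0.1442, 0.2012]
ee_rot: [3.142, 0.0, -2.978]
force: [1.7, -0.6, -0.2]
width: 0.0007
gripper_force: 0.0
```

```bash
python3 - <<'E'
from rows import *
from m import *
for cam,box in (('top',(112,165,152,212)),('scene',(325,105,375,150))):
    d=grab(cam);P=cloud(d);x0,y0,x1,y1=box
    Q=P[y0:y1,x0:x1].reshape(-1,3);F=d['frame'][y0:y1,x0:x1].reshape(-1,3)
    z=Q[:,2];print(cam,np.histogram(z[np.isfinite(z)],np.arange(0,.08,.004))[0])
    w=(F.min(1)>170);print(w.sum(),np.nanmedian(Q[w],0).round(4),np.nanpercentile(z[w],[5,50,95]).round(4))
    uv=np.argwhere((d['frame'].min(2)>170)[y0:y1,x0:x1]).mean(0)[::-1]+[x0,y0]
    print(uv,[ray(d,uv,h)[0].round(4) for h in (.055,.06,.065)])
    b=np.isfinite(z)&(z>.033)&(z<.044);print(cv2.minAreaRect((Q[b,:2]*1000).astype(np.float32)))
    k=np.isfinite(z)&(F.max(1)<70)&(z>.041);print('dark',k.sum(),Q[k].mean(0) if k.any() else '',np.percentile(z[k],[5,50,95]) if k.any() else '')
rows([[.543,.259,.2,-2.98]])
E
```

```text
top [71  3  1  4  3  2  5  2  9 36 24  0  0  0  0  0  0  0  0]
31 [0.5352 0.1153 0.3455] [0.3442 0.3455 0.3471]
[149.29032258 178.93548387] [array([0.5794, 0.2107, 0.055 ]), array([0.5787, 0.209 , 0.06  ]), array([0.5779, 0.2074, 0.065 ])]
((605.5335693359375, 243.6327362060547), (41.790618896484375, 19.541044235229492), 61.75425338745117)
dark 1274 [0.49937467 0.09894144 0.46843242] [0.39300449 0.46423535 0.53917814]
scene [200  32  37  33  41  37  35  37  90 446 115  24  59  12  44  24   0   0
   0]
26 [0.5464 0.2596 0.0599] [0.058  0.0599 0.0618]
[346.69230769 117.92307692] [array([0.5452, 0.2646, 0.055 ]), array([0.5471, 0.2603, 0.06  ]), array([0.5489, 0.256 , 0.065 ])]
((568.227783203125, 244.710205078125), (131.58599853515625, 142.83590698242188), 37.89411926269531)
dark 88 [0.55004986 0.25048415 0.04872664] [0.04303165 0.0494049  0.05191642]
at [0.4992 0.1456 0.2007] -2.975 t 9.42 w 0.0006 F [-0.16 -0.59 -0.62]
[-61.9 104.6   0.7] 0.005
```

>>> jog_arm(
  targets=[
    {"dx": -20, "dy": 35, "dz": 0, "rx": 0, "ry": 0, "rz": 0, "gripper": 1},
    {"dx": -40, "dy": 70, "dz": 5, "rx": 0, "ry": 0, "rz": 0, "gripper": 1},
    {"dx": -55, "dy": 95, "dz": 20, "rx": 0, "ry": 0, "rz": 0, "gripper": 1},
    {"dx": -63, "dy": 105, "dz": 40, "rx": 0, "ry": 0, "rz": 0, "gripper": 1},
    {"dx": -63, "dy": 105, "dz": 65, "rx": 0, "ry": 0, "rz": 0, "gripper": 1},
    {"dx": -63, "dy": 105, "dz": 90, "rx": 0, "ry": 0, "rz": 0, "gripper": 1},
    {"dx": -63, "dy": 105, "dz": 105, "rx": 0, "ry": 0, "rz": 0, "gripper": 1},
    {"dx": -63, "dy": 105, "dz": 105, "rx": 0, "ry": 0, "rz": 0, "gripper": 1},
  ],
)

```text
t: 10.08
eef_pos: [0.5406, 0.2536, 0.0924]
ee_rot: [-3.138, -0.006, -2.98]
force: [-0.6, -0.3, -0.3]
width: 0.0008
gripper_force: 0.0
```

```bash
python3 - <<'E'
from rows import *
d=grab('scene');cv2.imwrite('pics/s5.png',cv2.resize(d['frame'][70:190,290:430],None,fx=5,fy=5,interpolation=cv2.INTER_CUBIC)[:,:,::-1])
rows([[.5445,.2595,.082,-2.98]])
E
```

```text
at [0.5417 0.2543 0.0946] -2.98 t 10.13 w 0.0007 F [-0.31 -0.33  1.1 ]
[-3.6  4.7 12.6] 0.0
```

View pics/s5.png

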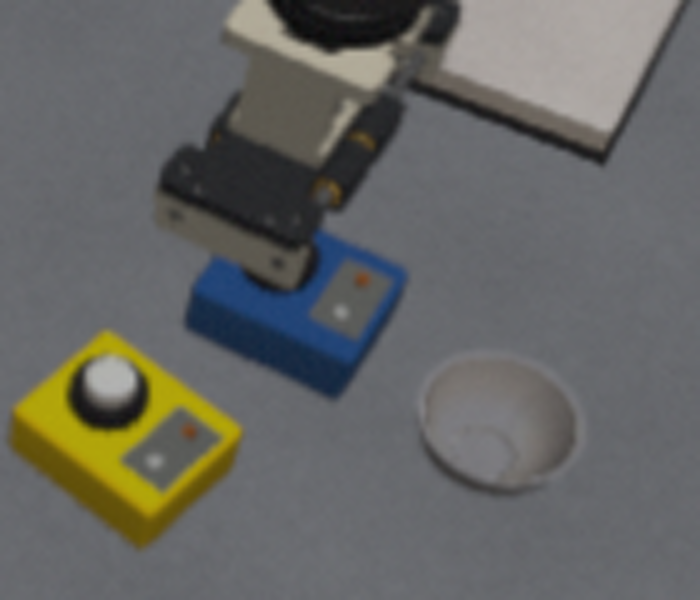

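The crop shows the fingers over the blue box's button. I'll centre them and press in small steps.

>>> jog_arm(
  targets=[
    {"dx": -4, "dy": 5, "dz": 3, "rx": 0, "ry": 0, "rz": 0, "gripper": 1},
    {"dx": -4, "dy": 5, "dz": 6, "rx": 0, "ry": 0, "rz": 0, "gripper": 1},
    {"dx": -4, "dy": 5, "dz": 9, "rx": 0, "ry": 0, "rz": 0, "gripper": 1},
    {"dx": -4, "dy": 5, "dz": 12, "rx": 0, "ry": 0, "rz": 0, "gripper": 1},
    {"dx": -4, "dy": 5, "dz": 14, "rx": 0, "ry": 0, "rz": 0, "gripper": 1},
    {"dx": -4, "dy": 5, "dz": 16, "rx": 0, "ry": 0, "rz": 0, "gripper": 1},
    {"dx": -4, "dy": 5, "dz": 17, "rx": 0, "ry": 0, "rz": 0, "gripper": 1},
    {"dx": -4, "dy": 5, "dz": 17, "rx": 0, "ry": 0, "rz": 0, "gripper": 1},
  ],
)

```text
t: 10.8
eef_pos: [0.5463, 0.2613, 0.0798]
ee_rot: [3.141, 0.001, -2.98]
force: [0.3, 0.7, 3.4]
width: 0.0003
gripper_force: 1.6
```

>>> jog_arm(
  targets=[
    {"dx": 0, "dy": 0, "dz": 0.5, "rx": 0, "ry": 0, "rz": 0, "gripper": 1},
    {"dx": 0, "dy": 0, "dz": 1, "rx": 0, "ry": 0, "rz": 0, "gripper": 1},
    {"dx": 0, "dy": 0, "dz": 1.5, "rx": 0, "ry": 0, "rz": 0, "gripper": 1},
    {"dx": 0, "dy": 0, "dz": 2, "rx": 0, "ry": 0, "rz": 0, "gripper": 1},
    {"dx": 0, "dy": 0, "dz": 2.5, "rx": 0, "ry": 0, "rz": 0, "gripper": 1},
    {"dx": 0, "dy": 0, "dz": 3, "rx": 0, "ry": 0, "rz": 0, "gripper": 1},
    {"dx": 0, "dy": 0, "dz": 3, "rx": 0, "ry": 0, "rz": 0, "gripper": 1},
    {"dx": 0, "dy": 0, "dz": 3, "rx": 0, "ry": 0, "rz": 0, "gripper": 1},
  ],
)

```text
t: 11.47
eef_pos: [0.5464, 0.2613, 0.0781]
ee_rot: [3.141, 0.001, -2.979]
force: [-4.2, -0.1, 13.9]
width: 0.0005
gripper_force: 7.3
```

>>> jog_arm(
  targets=[
    {"dx": 0, "dy": 0, "dz": 0.5, "rx": 0, "ry": 0, "rz": 0, "gripper": 1},
    {"dx": 0, "dy": 0, "dz": 1, "rx": 0, "ry": 0, "rz": 0, "gripper": 1},
    {"dx": 0, "dy": 0, "dz": 1, "rx": 0, "ry": 0, "rz": 0, "gripper": 1},
    {"dx": 0, "dy": 0, "dz": -3, "rx": 0, "ry": 0, "rz": 0, "gripper": 1},
    {"dx": 0, "dy": 0, "dz": -10, "rx": 0, "ry": 0, "rz": 0, "gripper": 1},
    {"dx": 0, "dy": 0, "dz": -30, "rx": 0, "ry": 0, "rz": 0, "gripper": 1},
    {"dx": 0, "dy": 0, "dz": -60, "rx": 0, "ry": 0, "rz": 0, "gripper": 1},
    {"dx": 0, "dy": 0, "dz": -90, "rx": 0, "ry": 0, "rz": 0, "gripper": 1},
  ],
)

```text
t: 12.13
eef_pos: [0.5451, 0.2603, 0.1664]
ee_rot: [-3.14, -0.003, -2.98]
force: [1.3, 0.3, 0.2]
width: 0.0007
gripper_force: 0.0
```

>>> jog_arm(
  targets=[
    {"dx": 20, "dy": 0, "dz": -20, "rx": 0, "ry": 0, "rz": 0, "gripper": 1},
    {"dx": 40, "dy": 0, "dz": -40, "rx": 0, "ry": 0, "rz": 0, "gripper": 1},
    {"dx": 60, "dy": 0, "dz": -50, "rx": 0, "ry": 0, "rz": 0, "gripper": 1},
    {"dx": 80, "dy": 0, "dz": -50, "rx": 0, "ry": 0, "rz": 0, "gripper": 1},
    {"dx": 90, "dy": 0, "dz": -50, "rx": 0, "ry": 0, "rz": 0, "gripper": 1},
    {"dx": 90, "dy": 0, "dz": -50, "rx": 0, "ry": 0, "rz": 0, "gripper": 1},
    {"dx": 90, "dy": 0, "dz": -50, "rx": 0, "ry": 0, "rz": 0, "gripper": 1},
    {"dx": 90, "dy": 0, "dz": -50, "rx": 0, "ry": 0, "rz": 0, "gripper": 1},
  ],
)

```text
t: 12.8
eef_pos: [0.4577, 0.2468, 0.2162]
ee_rot: [-3.141, -0.0, -2.98]
force: [-0.1, -0.0, -0.0]
width: 0.0008
gripper_force: 0.0
```

```bash
python3 - <<'E'
from rows import *
import ang
ang.ang('top',(238,110,350,235));d=grab('scene','fin.png');ang.ang('scene',(190,175,330,295),f=d)
P=cloud(d)[105:150,325:375].reshape(-1,3);F=d['frame'][105:150,325:375].reshape(-1,3);w=F.min(1)>170
print(w.sum(),np.nanmedian(P[w],0))
rows([])
E
```

```text
top C [ 0.5634 -0.163 ] res [-0.0001  0.0001 -0.0001  0.0001] n 64 47 tab [ 0.5582 -0.1127] r 0.0506 phi 95.9 cloud phi 95.9 green 95.0 z 0.1069
scene C [ 0.5669 -0.163 ] res [ 0.0002 -0.0002  0.0002 -0.0001] n 90 46 tab [ 0.5633 -0.1153] r 0.0478 phi 94.3 cloud phi 95.0 green 94.4 z 0.1051
18 [0.54838147 0.25942244 0.06067517]
at [0.4578 0.2467 0.216 ] -2.98 t 12.9 w 0.0005 F [ 0.27 -0.52 -0.41]
```

View pics/fin.png

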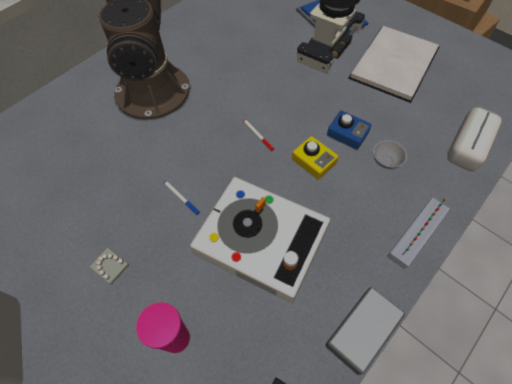

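The final view shows the tab at (261,203) pointing at green (268,199). The button at (347,120) is back up, and nothing else has moved.

```bash
python3 -c "
from station import arm
print(arm.job_done())"
```

```text
the job is handed in; nothing more can be done
None
```

The job is handed in: the selector tab points at the green cap within about 1° and is still seated, the start button on the blue box was pressed to its stop and came back up, and nothing else on the bench or the unit was moved.

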